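# Start the instrument steriliser on five

## Robot

A 6-joint arm with a two-finger parallel gripper is mounted at the origin on the work surface. World frame = base frame: x ahead of the robot, y to its left, z up, the work surface at z = 0. Lengths are in mm, angles in degrees, forces in N, time in s.
With the tool pointing down it reaches from about 150 to 775 mm from the base axis. Payload 6.1 kg.
Tool frame: the origin (TCP) lies midway between the tips of the shut fingers; the grasp point (between the pads) lies 19 mm behind it; x points along the fingers, y is the direction in which the jaws open and shut, and the axes are right-handed (so a half turn about x gives the same grasp; the last joint's range is limited). The gripper opens to 85 mm and grips with 20 to 120 N. Pads are 22 mm wide; open, the fingers measure 114 mm over their backs; the gripper's body (76 mm by 85 mm) begins 54 mm behind the grasp point. The pads swing forward as they close: fully open they stand 13 mm farther back than shut.
Start: joints at [-68.239, 7.208, -2.269, 80.523, 0, 90], TCP at [194.628, -487.574, 231.295] pointing down, gripper open.
Joint ranges: [-155.77, 155.77], [-54.66, 111.73], [-72.52, 77.12], [-102.08, 115.82], [-83.92, 84.16], [-180, 180]. Speed limits (degrees/s): [136.94, 136.94, 172.46, 180, 180, 180].

## Interface

Orientations are given as a 3x3 rotation matrix whose columns are the frame's x, y, z axes.
In Python, from station import bot gives the robot as it stands.
- The arm moves only by the tool move_arm, never from a script. Its argument "steps" is a list that holds one entry, the list of rows, each a list of 6 numbers: the shift along the tool's x, y, z normalised to -1 to 1, where 1 is 0.1 m, then the turn, a rotation vector about the tool's x, y, z normalised to -1 to 1, where 1 is 90 degrees. In form: [[[x, y, z, rx, ry, rz], ...]]. A call has exactly 8 rows; each row is the pose to reach, as a shift and turn from the pose measured when the call began, along the tool's axes at that moment; what a row does not reach only later rows make up. A row lasts 1/12 s, in which the tool goes at most 41.7 mm and 7.16 degrees, less where a joint would pass 70% of its speed; a pose out of reach is approached as far as the arm can. A call with a number of a shift or a turn outside -1 to 1 is refused whole. A call with a gripper value outside its range is refused whole. "claw" is the closure, from 0 (fully open) to 1 (shut), set as the call begins (left out, the last holds). The fingers move at their own pace and stop on an object; "force" is the grip in N (left out, the last holds). Time passes only in rows, so rows that repeat a pose let the fingers close, or fill a call up. It gives the time, the measured TCP pose, the force and the opening at its end, in the units of the state.
- bot.state(): the state, without advancing time (a new reading comes with each control period).
- bot.snapshot(name): name is "side" or "top"; returns a dict with "color" (480x640x3 uint8, red, green, blue), "depth" (480x640 float32, mm along the optical axis (not along the pixel's ray), 0 where there is no reading), "vfov" (degrees; the focal length in pixels is half the picture's height over the tangent of half this angle, whatever the lens; pixels are square), "cx", "cy" (the principal point, pixels), "extrinsics" (4x4, takes a point from camera to world coordinates). Camera axes: x right, y up, looking along -z (the intrinsics and any distortion apply to the point x, -y, -z); pixel columns grow to the right and rows downward; lengths in mm; the calibration is good to about 2 mm. A picture is of the moment at which its call begins.
- bot.sign_off(): hands the job in, once; it reports no verdict.
The state is a dict: "time_s": time; "qpos": joint angles; "joint_velocities": joint speeds; "joint_torque": joint torques, N m; "eef_pos": TCP position; "tool_rot": TCP orientation; "ft_force": force on the tool from outside, world axes, zero at the start; "moment": the same for the moment, N m; "width": finger opening in mm.
Only numpy, scipy, OpenCV 4.12 (cv2) and the standard library are available. Lean on these libraries where they do the work, as an engineer would, in place of code of your own. Each camera call takes 0.05 s, during which the arm holds its last target. There are 200 camera calls.

## Task

Lay the nail nippers flat inside the steriliser's open drawer without dropping them from a height, push the drawer fully shut, and only then set the timer dial on top to five: counting clockwise, one click per mark, its pointer must rest on the fifth short mark after the long zero mark. Leave the foot file, the bottle and the steel dish where they are.

Things in the scene. Friction and masses are not known exactly. Their poses are not given: they have to be found in the camera images.
- steriliser: White fixed bench-top instrument steriliser, 200 deep (x) x 240 wide (y) x 120 high. Origin: centre of its underside on the table; its +x points away from the drawer side, the drawer comes out to its own -x. The flat top, at 120, carries the timer dial in its middle.
- drawer (a joint): How far the drawer stands open, in m: 0 shut, 0.135 fully out. It slides along the steriliser's -x and stays where it is left; about 2 N moves it.
- drawer_floor (a point): Centre of the drawer's inner steel floor, 68 mm above the table; it moves with the drawer, axes as the steriliser's. Inside the drawer is 176 long (x: -90 to +86) x 200 wide (y), side walls 22 high. When the drawer is open by q, only the q next to its front is uncovered; the rest is under the steriliser's top. The inside clearance is 37 mm high.
- drawer_front (a point): Middle of the outer face of the drawer's grey front panel (236 wide, 12 thick, from 43 to 105 mm above the table), at 96 mm height. A pull lip 90 wide and 12 high stands 11 mm out of the face here; the drawer is shut when this point is 112 mm in front of the steriliser's origin.
- timer (a joint): Angle of the timer dial in rad, 0 with its pointer on the long zero mark (towards the drawer side, the steriliser's -x), growing clockwise seen from above. It clicks at every 0.5236 rad (30 degrees) from 0 to 9 clicks (4.71), where it stops, and springs to the nearest click when let go; about 0.1 Nm turns it over a click. Five is 2.618.
- timer_grip (a point): On the vertical axis of the black timer dial, 26 mm above the steriliser's top: the height to grip. The dial is a skirt of 60 diameter, up to 9 mm above the top, with an upright grip bar 54 long x 14 thick from 7 to 39 mm above the top; the point's -x axis runs along the bar to its pointed end with a white line, which is the pointer. Ten black marks lie around it on the top: a long broad one for zero, then nine short ones, clockwise, one per click.
- nippers_mid (a point): Centre of the steel nail nippers, lying flat: 128 long, 11 thick, jaws towards +x (their tip 56 from here), the two handles towards -x (their ends 72 from here). Here, half-way up (5.5 mm), the two handles run parallel and measure 26 mm across (y), flat over x from -18 to +18; mass about 0.11 kg, balanced within 10 mm of here.
- file: Foot file, 185 long x 30 wide x 14, steel blade to +x and white handle to -x, lying loose; not to be moved. Origin: underside, near its middle.
- bottle: Loose clear bottle with white cap, 54 diameter x 150 high, standing; not to be moved. Origin: centre of its base.
- dish: Loose round steel dish, 100 diameter x 45 high; not to be moved. Origin: centre of its base.

How it is judged:
By the outcome, as a careful person would: the job done as asked, in the order asked, and still so for the second after the job is handed in, with the robot touching nothing.
It also fails if it takes over 72 s, if anything falls off the work surface, if the arm or the gripper's body presses on something with over 40 N, if the wrist force passes 120 N, or if a joint passes its speed limit or range.

## Working session

There is one attempt and no reset: what is moved stays moved. The work goes in short steps, Python scripts to look and compute and a tool call to move; the robot and the scene stay as the last step left them, time stands still between calls to the robot, and variables do not carry over. Pictures are saved under pics/ and viewed, about 8 in all and at most 12, crops included, and the job is handed in when it is done.

Besides the shell and the picture viewer there is one more tool, called after "Emit:" as name(argument=value, ...) on one line, values as JSON. move_arm: Moves the arm, as the interface text tells. Scaled input: -1 to 1 covers 0.1 m each way for a shift and 90 degrees each way for a turn. Its arguments: {"type":"object","properties":{"steps":{"type":"array","items":{"type":"array","items":{"type":"array","items":{"type":"number"}}}},"claw":{"type":"number"},"force":{"type":"number"}},"required":["steps"]}

```bash
mkdir -p pics; cat > h.py <<'E'
import numpy as np, cv2
from station import bot
def snap(n):
    s=bot.snapshot(n); s['f']=240/np.tan(np.radians(s['vfov'])/2); return s
def ray(s,u,v):
    E=np.array(s['extrinsics']); d=np.array([(u-s['cx'])/s['f'],-(v-s['cy'])/s['f'],-1.]); return E[:3,3],E[:3,:3]@d
def plane(s,u,v,z):
    o,d=ray(s,u,v); return o+d*(z-o[2])/d[2]
def cloud(s):
    v,u=np.mgrid[:480,:640]; D=s['depth']; P=np.stack([(u-s['cx'])/s['f']*D,-(v-s['cy'])/s['f']*D,-D],-1)
    E=np.array(s['extrinsics']); return P@E[:3,:3].T+E[:3,3]
def save(im,n): cv2.imwrite('pics/'+n+'.png',im[...,::-1])
E
python3 - <<'E'
from h import *
for n in('top','side'):
    s=snap(n); save(s['color'],n+'0'); print(n,{k:s[k] for k in s if k not in('color','depth')})
print(bot.state())
E
```

```text
top {'vfov': 57.37107229502955, 'cx': 313.43367379163817, 'cy': 238.507833177508, 'extrinsics': array([[-1.49857064e-01,  9.62950527e-01, -2.24207812e-01,
         3.41093455e+02],
       [-9.88707088e-01, -1.45706644e-01,  3.50409361e-02,
         1.96033232e+01],
       [ 1.07412010e-03,  2.26926985e-01,  9.73911182e-01,
         1.09318236e+03],
       [ 0.00000000e+00,  0.00000000e+00,  0.00000000e+00,
         1.00000000e+00]]), 'f': np.float64(438.63180538570754)}
side {'vfov': 43.4087999815051, 'cx': 326.3051475573627, 'cy': 241.2346131161818, 'extrinsics': array([[ 9.84600740e-01,  1.38141784e-01, -1.07136500e-01,
         4.25853299e+02],
       [-1.74795329e-01,  7.68032899e-01, -6.16094197e-01,
        -7.21608389e+02],
       [-2.82399462e-03,  6.25333762e-01,  7.80352299e-01,
         1.03790341e+03],
       [ 0.00000000e+00,  0.00000000e+00,  0.00000000e+00,
         1.00000000e+00]]), 'f': np.float64(602.9585811017278)}
{'time_s': 0.1, 'qpos': array([-6.82399501e+01,  7.23638565e+00, -2.31861503e+00,  8.05247088e+01,
       -7.14295969e-04,  9.00011471e+01]), 'joint_velocities': array([ 0.06836024, -0.14620048,  0.25699985, -0.02426804,  0.12667338,
        0.03969675]), 'joint_torque': array([ 1.85516794e-03, -4.36902559e+01,  3.53606844e+01,  1.36289824e-02,
        1.13435200e-05, -8.68719667e-06]), 'eef_pos': array([ 194.49023205, -487.25522169,  230.63543382]), 'tool_rot': array([[-5.27321637e-04,  3.70701396e-01, -9.28751957e-01],
       [ 1.28744019e-03, -9.28751065e-01, -3.70701770e-01],
       [-9.99999032e-01, -1.39119166e-03,  1.24946563e-05]]), 'ft_force': array([0.2771255 , 0.07176507, 0.44802849]), 'moment': array([-0.00364621,  0.02812083, -0.03124441]), 'width': 85.14735318474186}
```

View pics/top0.png

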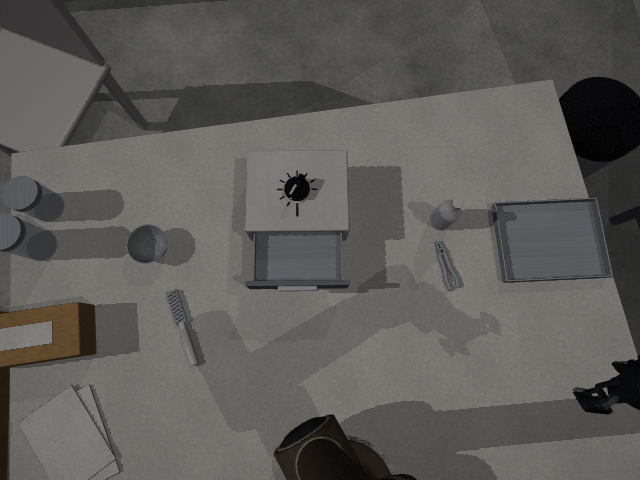

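View pics/side0.png

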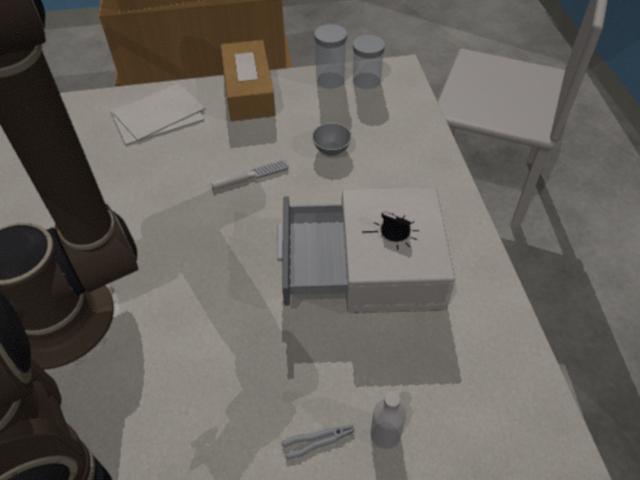

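The top view shows the nippers near (447,265) with the jaws up at (437,243). The steriliser top spans (247..348, 150..232), the dial is at (297,188) and the drawer front is at row ~285. The side view confirms this layout.

```bash
python3 - <<'E'
from h import *
s=snap('top'); t=snap('side')
c=s['color']
a=cv2.resize(c[140:300,235:360],None,fx=3.6,fy=3.6,interpolation=cv2.INTER_CUBIC)
b=cv2.resize(c[195:300,420:470],None,fx=5.5,fy=5.5,interpolation=cv2.INTER_CUBIC)
o=np.zeros((600,800,3),np.uint8); o[:a.shape[0],:a.shape[1]]=a[:, :]; o[:b.shape[0],460:460+b.shape[1]]=b; save(o,'crop1')
# side crop around nippers & dial
d=t['color']; a=cv2.resize(d[180:310,275:455],None,fx=4,fy=4,interpolation=cv2.INTER_CUBIC); save(a,'crop2')
P=cloud(s)
def stat(m,n):print(n,m.sum(),P[m].mean(0).round(1),P[m].min(0).round(1),P[m].max(0).round(1))
# nippers: depth-based height 4..20 in region
m=np.zeros((480,640),bool); m[232:298,428:470]=1
g=c.astype(int); print('table bright',g[275,440],g[255,425])
z=P[...,2]; print('table z',np.median(z[270:290,470:485]))
mm=m&(z>4); n,l,st,ct=cv2.connectedComponentsWithStats(mm.astype(np.uint8)); print(st,ct)
k=1+np.argmax(st[1:,4]); mm=l==k; stat(mm,'nip')
v,u=np.nonzero(mm); Q=np.array([plane(s,x,y,8) for x,y in zip(u,v)])[:,:2]
r=cv2.minAreaRect(Q.astype(np.float32)); print('rect',r, cv2.boxPoints(r).round(1).tolist())
# steriliser top
m=np.abs(z-120)<4; m[:140]=0;m[300:]=0;m[:,:230]=0;m[:,360:]=0
stat(m,'top'); v,u=np.nonzero(m); Q=np.array([plane(s,x,y,120) for x,y in zip(u,v)])[:,:2]
r=cv2.minAreaRect(Q.astype(np.float32)); print('top',r,cv2.boxPoints(r).round(1).tolist())
# drawer front/rim
m=(z>97)&(z<110); m[:236]=0;m[300:]=0;m[:,:230]=0;m[:,360:]=0
v,u=np.nonzero(m); Q=P[m][:,:2]
r=cv2.minAreaRect(Q.astype(np.float32)); stat(m,'front'); print(r,cv2.boxPoints(r).round(1).tolist())
m=(np.abs(z-68)<5); m[:236]=0;m[280:]=0;m[:,:250]=0;m[:,345:]=0; stat(m,'floor')
E
```

```text
table bright [121 118 114] [112 109 106]
table z -0.23983471403380463
[[     0      0    640    480 306726]
 [   430    232      1      1      1]
 [   450    233      1      1      1]
 [   452    232      2      2      2]
 [   431    235      1      1      1]
 [   437    235      1      1      1]
 [   439    235      1      1      1]
 [   446    235      1      1      1]
 [   455    235      1      1      1]
 [   462    234      1      1      1]
 [   437    237      1      1      1]
 [   455    238      1      1      1]
 [   459    239      2      2      2]
 [   468    238      1      1      1]
 [   428    241      1      1      1]
 [   435    240     26     51    425]
 [   462    241      1      1      1]
 [   468    240      1      1      1]
 [   433    243      1      1      1]
 [   444    245      1      1      1]
 [   455    244      1      1      1]
 [   435    249      1      1      1]
 [   451    253      1      1      1]
 [   453    253      1      1      1]
 [   466    253      1      2      2]
 [   428    258      1      1      1]
 [   436    258      1      1      1]
 [  
[... 2469 characters left out ...]
84.8   5.5 119.5] [ 574.2 -125.3  116. ] [802.2 136.9 124. ]
top ((686.9185791015625, 5.376701354980469), (238.95835876464844, 199.79612731933594), 81.57598876953125) [[570.5999755859375, -98.19999694824219], [768.2000122070312, -127.4000015258789], [803.2000122070312, 108.9000015258789], [605.5999755859375, 138.1999969482422]]
front 767 [469.5  33.7 103.4] [450.9 -81.   97. ] [494.5 153.5 109.5]
((468.1960754394531, 37.054832458496094), (236.0120086669922, 23.435945510864258), 81.09199523925781) [[438.29998779296875, -77.69999694824219], [461.5, -81.30000305175781], [498.0, 151.8000030517578], [474.8999938964844, 155.5]]
floor 3664 [537.   27.3  67.6] [471.3 -91.3  63. ] [606.3 133.2  73. ]
```

View pics/crop1.png

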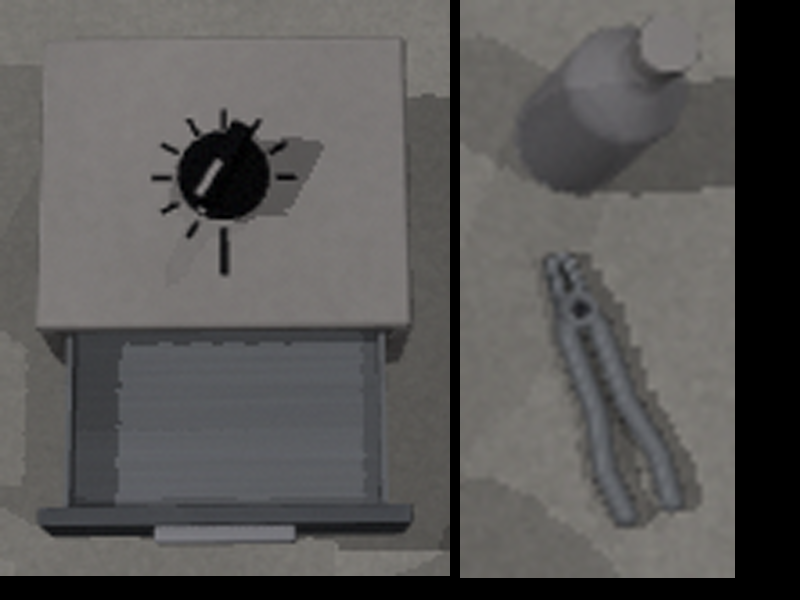

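View pics/crop2.png

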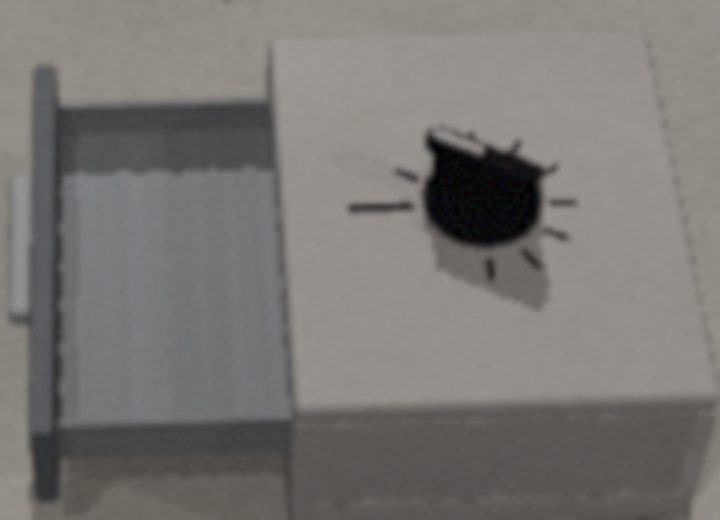

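The dial bar points near the first short mark, 30° clockwise of the long mark. The jaws point toward the bottle. Next I refine the nippers' axis, the bottle clearance and the pointer angle.

```bash
cat >> h.py <<'E'
from scipy.spatial.transform import Rotation as R
def rel(p,a,tilt=None):
    "normalised shift & turn from the present pose to TCP p, tool down, tool-y yaw a deg"
    st=bot.state(); r=np.radians(a); T=np.array([[0,0,-1],[np.cos(r),np.sin(r),0],[np.sin(r),-np.cos(r),0]]).T
    M=st['tool_rot']; d=M.T@(np.array(p)-st['eef_pos'])/100; w=R.from_matrix(M.T@T).as_rotvec(degrees=True)/90
    print('rel',d.round(3),w.round(3)); return d,w
def where():
    s=bot.state(); M=s['tool_rot']; print('t',round(s['time_s'],2),'p',s['eef_pos'].round(1),'yaw',np.degrees(np.arctan2(M[1,1],M[0,1])).round(1),'down',M[:,0].round(3),'F',s['ft_force'].round(1),'Mo',s['moment'].round(2),'w',round(s['width'],1),'q',s['qpos'].round(0))
E
python3 - <<'E'
from h import *
s=snap('top'); P=cloud(s); z=P[...,2]
m=np.zeros((480,640),bool); m[236:298,428:470]=1
mm=(m&(z>4)&(z<25)).astype(np.uint8); n,l,st,ct=cv2.connectedComponentsWithStats(mm); mm=l==1+np.argmax(st[1:,4])
v,u=np.nonzero(mm); Q=np.array([plane(s,x,y,7)[:2] for x,y in zip(u,v)])
a=np.radians(9)
for _ in range(4):
    e=np.array([np.cos(a),np.sin(a)]); f=np.array([-e[1],e[0]]); X=Q@e; Y=Q@f
    b=np.arange(X.min()+3,X.max()-2,8); c=[]
    for k in b:
        w=Y[np.abs(X-k)<4]; c.append((k,(w.min()+w.max())/2,np.ptp(w)))
    c=np.array(c); p=np.polyfit(c[:,0],c[:,1],1); a+=np.arctan(p[0])
print('axis',np.degrees(a)); print(np.c_[c[:,0]-X.max(),c[:,1],c[:,2]].round(1).tolist(), np.ptp(X))
mid=e*(X.max()-56); yc=np.polyval(p,X.max()-56); print('mid',(mid+f*yc).round(1), 'tip/end based', ((X.max()+X.min())/2+8))
# bottle
m=np.zeros((480,640),bool); m[190:240,425:470]=1; B=P[m&(z>60)&(z<160)]; print('bottle',B.min(0),B.max(0), np.median(P[m&(z>146)&(z<156)],0))
# dial: white line on bar top z=159
C=s['color'].astype(int).sum(2); g=np.zeros(C.shape,bool); g[165:210,280:313]=1
d=g&(C<130); blk=cv2.morphologyEx(d.astype(np.uint8),cv2.MORPH_CLOSE,np.ones((9,9))); 
t=blk.astype(bool)&(C>150); t&=cv2.erode(blk,np.ones((3,3))).astype(bool); vv,uu=np.nonzero(t); print(list(zip(uu,vv))[:40])
W=np.array([plane(s,x,y,159)[:2] for x,y in zip(uu,vv)]); o=W.mean(0); pc=np.linalg.svd(W-o)[2][0]; print('line',o,np.degrees(np.arctan2(pc[1],pc[0])), 'from centre',o-[686.9,5.4])
E
```

```text
axis 7.660238555935239
[[-123.9, -398.1, 32.1], [-115.9, -398.4, 33.8], [-107.9, -397.8, 35.4], [-99.9, -397.6, 34.6], [-91.9, -396.2, 36.2], [-83.9, -397.2, 29.9], [-75.9, -397.0, 29.0], [-67.9, -397.3, 25.8], [-59.9, -397.5, 25.9], [-51.9, -397.3, 26.8], [-43.9, -397.5, 25.1], [-35.9, -397.8, 25.1], [-27.9, -398.0, 20.3], [-19.9, -397.8, 16.3], [-11.9, -397.2, 14.8], [-3.9, -397.9, 12.2]] 126.91070600426946
mid [ 483.  -336.2] tip/end based 434.3876270363762
bottle [ 565.25832173 -374.57960531   60.19721997] [ 617.30786529 -320.96065832  152.77790753] [ 591.44117971 -347.16327004  149.90897128]
[(np.int64(298), np.int64(174)), (np.int64(303), np.int64(174)), (np.int64(304), np.int64(174)), (np.int64(305), np.int64(174)), (np.int64(289), np.int64(175)), (np.int64(290), np.int64(175)), (np.int64(291), np.int64(175)), (np.int64(292), np.int64(175)), (np.int64(293), np.int64(175)), (np.int64(294), np.int64(175)), (np.int64(295), np.int64(175)), (np.int64(296), np.int64(175)), (np.int64(298), np.int64(175)), (np.int64(288), np.int64(176)), (np.int64(290), np.int64(176)), (np.int64(291),
[... 176 characters left out ...]
 (np.int64(297), np.int64(176)), (np.int64(288), np.int64(177)), (np.int64(290), np.int64(177)), (np.int64(291), np.int64(177)), (np.int64(305), np.int64(177)), (np.int64(288), np.int64(178)), (np.int64(289), np.int64(178)), (np.int64(290), np.int64(178)), (np.int64(305), np.int64(178)), (np.int64(288), np.int64(179)), (np.int64(284), np.int64(181)), (np.int64(285), np.int64(181)), (np.int64(286), np.int64(181)), (np.int64(307), np.int64(181)), (np.int64(308), np.int64(181)), (np.int64(309), np.int64(181)), (np.int64(281), np.int64(182)), (np.int64(282), np.int64(182)), (np.int64(285), np.int64(182))]
line [675.6045899   19.05389386] 139.19804105408213 from centre [-11.2954101   13.65389386]
```

```bash
python3 -c "
from h import *
rel((483,-336,100),-82.3)"
```

```text
rel [ 1.31  -0.336 -3.24 ] [0.156 0.    0.   ]
```

Emit:
move_arm(steps=[[[0.05,-0.01,-0.12,0,0,0],[0.1,-0.03,-0.25,0,0,0],[0.15,-0.04,-0.4,0,0,0],[0.2,-0.06,-0.55,0,0,0],[0.25,-0.07,-0.7,0,0,0],[0.3,-0.09,-0.85,0,0,0],[0.35,-0.1,-1,0,0,0],[0.35,-0.1,-1,0,0,0]]], claw=0.4, force=40)

```text
time_s: 0.92
eef_pos: [286.1, -438.7, 194.3]
tool_rot: [[-0.001, 0.374, -0.927], [0.003, -0.927, -0.374], [-1.0, -0.003, -0.001]]
ft_force: [-0.3, 0.5, -0.2]
width: 51.2
```

Emit:
move_arm(steps=[[[0.05,-0.01,-0.15,0,0,0],[0.1,-0.03,-0.3,0,0,0],[0.15,-0.04,-0.45,0,0,0],[0.2,-0.06,-0.6,0,0,0],[0.25,-0.07,-0.75,0,0,0],[0.3,-0.09,-0.9,0,0,0],[0.35,-0.1,-1,0,0,0],[0.35,-0.1,-1,0,0,0]]])

```text
time_s: 1.58
eef_pos: [376.1, -390.5, 158.1]
tool_rot: [[-0.001, 0.376, -0.927], [0.005, -0.927, -0.376], [-1.0, -0.005, -0.0]]
ft_force: [-0.1, 0.3, 0.1]
width: 51.1
```

Emit:
move_arm(steps=[[[0.0,-0.01,-0.15,0.03,0,0],[0.0,-0.03,-0.3,0.06,0,0],[0.05,-0.04,-0.45,0.09,0,0],[0.1,-0.06,-0.6,0.12,0,0],[0.15,-0.07,-0.75,0.15,0,0],[0.2,-0.09,-0.9,0.156,0,0],[0.25,-0.1,-1,0.156,0,0],[0.25,-0.1,-1,0.156,0,0]]])

```text
time_s: 2.25
eef_pos: [465.5, -342.8, 132.1]
tool_rot: [[-0.002, 0.142, -0.99], [0.006, -0.99, -0.142], [-1.0, -0.006, 0.002]]
ft_force: [0.1, 0.1, -0.7]
width: 51.4
```

```bash
python3 -c "
from h import *
where();rel((483,-336,50),-82.3)"
```

```text
t 2.25 p [ 465.5 -342.8  132.1] yaw -81.8 down [-0.002  0.006 -1.   ] F [ 0.1  0.1 -0.7] Mo [0.03 0.02 0.05] w 51.4 q [-36.  14.  -6.  70.   0. 135.]
rel [ 0.82  -0.037 -0.184] [0.005 0.001 0.004]
```

Emit:
move_arm(steps=[[[0.1,-0.01,-0.05,0.005,0.001,0.004],[0.2,-0.02,-0.1,0.005,0.001,0.004],[0.35,-0.037,-0.15,0.005,0.001,0.004],[0.5,-0.037,-0.184,0.005,0.001,0.004],[0.65,-0.037,-0.184,0.005,0.001,0.004],[0.75,-0.037,-0.184,0.005,0.001,0.004],[0.82,-0.037,-0.184,0.005,0.001,0.004],[0.82,-0.037,-0.184,0.005,0.001,0.004]]])

```text
time_s: 2.92
eef_pos: [481.8, -335.7, 48.4]
tool_rot: [[-0.002, 0.134, -0.991], [0.001, -0.991, -0.134], [-1.0, -0.001, 0.002]]
ft_force: [0.4, -0.3, 0.0]
width: 51.0
```

```bash
python3 -c "
from h import *
where();rel((483,-336,3.5),-82.3)
t=snap('side'); save(cv2.resize(t['color'][330:480,230:430],None,fx=3,fy=3),'s1')"
```

```text
t 2.92 p [ 481.8 -335.7   48.4] yaw -82.3 down [-0.002  0.001 -1.   ] F [ 0.4 -0.3  0. ] Mo [ 0.05 -0.03 -0.05] w 51.0 q [-35.  17. -13.  60.  -0. 137.]
rel [ 0.449  0.005 -0.013] [-0.     0.001  0.001]
```

View pics/s1.png

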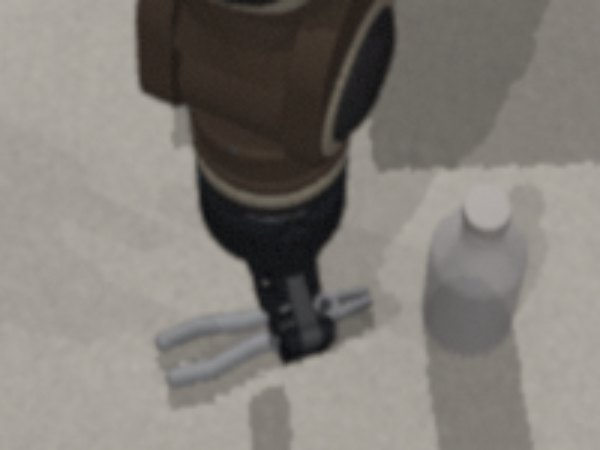

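The fingers at (300,340) straddle the nippers' middle, well clear of the bottle at (475,270), so I'll descend.

Emit:
move_arm(steps=[[[0.08,0.005,-0.01,0,0,0],[0.16,0.005,-0.01,0,0,0],[0.24,0.005,-0.01,0,0,0],[0.3,0.005,-0.01,0,0,0],[0.36,0.005,-0.01,0,0,0],[0.4,0.005,-0.01,0,0,0],[0.44,0.005,-0.01,0,0,0],[0.44,0.005,-0.01,0,0,0]]])

```text
time_s: 3.63
eef_pos: [482.9, -336.1, 4.6]
tool_rot: [[-0.002, 0.134, -0.991], [0.001, -0.991, -0.134], [-1.0, -0.001, 0.002]]
ft_force: [-0.7, -0.5, 0.1]
width: 51.2
```

Emit:
move_arm(steps=[[[0,0,0,0,0,0],[0,0,0,0,0,0],[0,0,0,0,0,0],[0,0,0,0,0,0],[0,0,0,0,0,0],[0,0,0,0,0,0],[0,0,0,0,0,0],[0,0,0,0,0,0]]], claw=1, force=40)

```text
time_s: 4.3
eef_pos: [483.1, -336.2, 5.0]
tool_rot: [[-0.002, 0.134, -0.991], [0.0, -0.991, -0.134], [-1.0, -0.001, 0.002]]
ft_force: [-0.6, 0.8, 5.2]
width: 23.6
```

Emit:
move_arm(steps=[[[-0.03,0,0,0,0,0],[-0.08,0,0,0,0,0],[-0.15,0,0,0,0,0],[-0.25,0,0,0,0,0],[-0.4,0,0,0,0,0],[-0.6,0,0,0,0,0],[-0.8,0,0,0,0,0],[-1,0,0,0,0,0]]])

```text
time_s: 4.97
eef_pos: [483.2, -336.2, 106.8]
tool_rot: [[-0.001, 0.134, -0.991], [0.0, -0.991, -0.134], [-1.0, -0.0, 0.001]]
ft_force: [0.0, -1.1, -1.4]
width: 23.5
```

```bash
python3 -c "
from h import *
where();rel((530,28,170),-8.4)
t=snap('side'); save(cv2.resize(t['color'][290:440,230:430],None,fx=3,fy=3),'s2')"
```

```text
t 4.97 p [ 483.2 -336.2  106.8] yaw -82.3 down [-0.001  0.    -1.   ] F [ 0.  -1.1 -1.4] Mo [0.02 0.01 0.02] w 23.5 q [-35.  16.  -8.  67.  -0. 137.]
rel [-0.632 -3.547 -0.95 ] [-0.821  0.001  0.001]
```

View pics/s2.png

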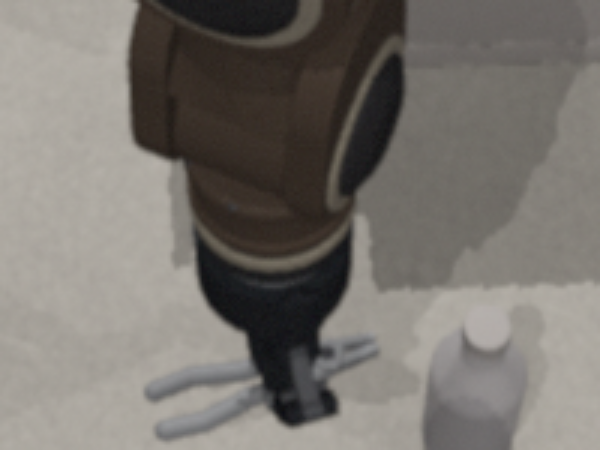

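The nippers are held level, in the same relation to the gripper, with a force of about 1.2 N. Next is the carry to above the drawer.

Emit:
move_arm(steps=[[[-0.15,-0.08,-0.02,0,0,0],[-0.3,-0.2,-0.05,0,0,0],[-0.45,-0.35,-0.08,0,0,0],[-0.6,-0.5,-0.12,0,0,0],[-0.68,-0.65,-0.17,0,0,0],[-0.7,-0.8,-0.22,0,0,0],[-0.7,-0.95,-0.26,0,0,0],[-0.7,-1,-0.28,0,0,0]]])

```text
time_s: 5.68
eef_pos: [499.2, -232.8, 181.8]
tool_rot: [[0.005, 0.135, -0.991], [-0.003, -0.991, -0.135], [-1.0, 0.004, -0.004]]
ft_force: [0.2, 0.8, -0.7]
width: 23.8
```

Emit:
move_arm(steps=[[[0,-0.12,-0.03,0,0,0],[0,-0.25,-0.07,0,0,0],[0,-0.4,-0.11,0,0,0],[0,-0.55,-0.15,0,0,0],[0,-0.7,-0.19,0,0,0],[0,-0.85,-0.23,0,0,0],[0,-0.95,-0.26,0,0,0],[0,-1,-0.28,0,0,0]]])

```text
time_s: 6.35
eef_pos: [513.5, -128.5, 181.5]
tool_rot: [[0.004, 0.136, -0.991], [-0.003, -0.991, -0.136], [-1.0, 0.003, -0.004]]
ft_force: [0.4, -0.2, -2.4]
width: 23.7
```

Emit:
move_arm(steps=[[[0,-0.12,-0.03,-0.06,0,0],[0,-0.25,-0.07,-0.13,0,0],[0,-0.4,-0.11,-0.2,0,0],[0,-0.55,-0.15,-0.27,0,0],[0,-0.7,-0.19,-0.34,0,0],[0,-0.85,-0.23,-0.41,0,0],[0,-0.95,-0.26,-0.45,0,0],[0,-1,-0.28,-0.45,0,0]]])

```text
time_s: 7.02
eef_pos: [527.8, -24.7, 181.2]
tool_rot: [[0.004, 0.749, -0.663], [-0.003, -0.663, -0.749], [-1.0, 0.005, -0.001]]
ft_force: [-0.5, -0.1, -1.5]
width: 23.4
```

```bash
python3 -c "
from h import *
where();rel((533,32,130),-8.4)"
```

```text
t 7.02 p [527.8 -24.7 181.2] yaw -41.5 down [ 0.004 -0.003 -1.   ] F [-0.5 -0.1 -1.5] Mo [ 0.    0.01 -0.02] w 23.4 q [ -3.   8.  -8.  74.  -0. 129.]
rel [ 0.511 -0.339 -0.459] [-0.368  0.    -0.003]
```

Rotate and shift while still high, then look.

Emit:
move_arm(steps=[[[0,-0.05,-0.08,-0.06,0,0],[0,-0.12,-0.16,-0.13,0,0],[0,-0.2,-0.26,-0.2,0,0],[0.05,-0.28,-0.36,-0.26,0,0],[0.1,-0.33,-0.42,-0.32,0,0],[0.2,-0.34,-0.46,-0.36,0,0],[0.3,-0.34,-0.46,-0.368,0,-0.003],[0.35,-0.34,-0.46,-0.368,0,-0.003]]])

```text
time_s: 7.68
eef_pos: [532.5, 31.9, 144.6]
tool_rot: [[-0.002, 0.989, -0.149], [-0.001, -0.149, -0.989], [-1.0, -0.002, 0.001]]
ft_force: [0.8, 0.0, -1.7]
width: 23.5
```

```bash
python3 -c "
from h import *
where();rel((533,32,90),-8.4);rel((533,32,74),-8.4)
t=snap('side'); a=cv2.resize(t['color'][150:330,240:470],None,fx=3,fy=3);save(a,'s3')"
```

```text
t 7.68 p [532.5  31.9 144.6] yaw -8.5 down [-0.002 -0.001 -1.   ] F [ 0.8  0.  -1.7] Mo [ 0.02  0.05 -0.03] w 23.5 q [  3.   9. -11.  70.  -0. 102.]
rel [ 0.546  0.005 -0.003] [-0.002  0.001  0.001]
rel [ 0.706  0.006 -0.003] [-0.002  0.001  0.001]
```

View pics/s3.png

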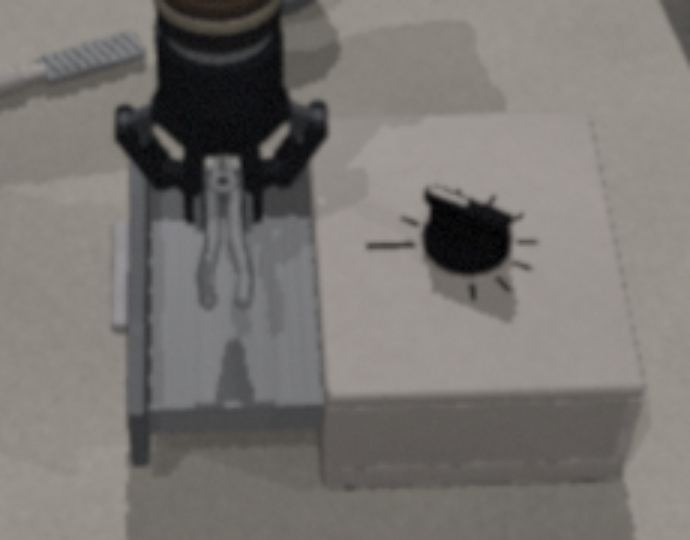

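The nippers sit across the open drawer, handle ends at (207..243, 305), between the front panel and the top's edge. Descend gently.

Emit:
move_arm(steps=[[[0.1,0.005,0,0,0,0],[0.2,0.005,0,0,0,0],[0.3,0.005,0,0,0,0],[0.4,0.005,0,0,0,0],[0.5,0.005,0,0,0,0],[0.58,0.005,0,0,0,0],[0.64,0.005,0,0,0,0],[0.67,0.005,0,0,0,0]]])

```text
time_s: 8.4
eef_pos: [531.9, 31.5, 75.7]
tool_rot: [[-0.004, 0.989, -0.149], [-0.001, -0.149, -0.989], [-1.0, -0.004, 0.002]]
ft_force: [0.3, -0.4, -1.2]
width: 23.7
```

Emit:
move_arm(steps=[[[0.005,0,0,0,0,0],[0.01,0,0,0,0,0],[0.015,0,0,0,0,0],[0.02,0,0,0,0,0],[0.025,0,0,0,0,0],[0.03,0,0,0,0,0],[0.03,0,0,0,0,0],[0.03,0,0,0,0,0]]])

```text
time_s: 9.07
eef_pos: [532.1, 31.5, 73.1]
tool_rot: [[-0.004, 0.989, -0.149], [-0.001, -0.149, -0.989], [-1.0, -0.003, 0.002]]
ft_force: [-0.3, 0.1, 0.4]
width: 23.6
```

Emit:
move_arm(steps=[[[0.003,0,0,0,0,0],[0.006,0,0,0,0,0],[0.008,0,0,0,0,0],[0.008,0,0,0,0,0],[0.008,0,0,0,0,0],[0.008,0,0,0,0,0],[0.008,0,0,0,0,0],[0.008,0,0,0,0,0]]])

```text
time_s: 9.73
eef_pos: [532.3, 31.5, 73.0]
tool_rot: [[-0.003, 0.989, -0.149], [-0.001, -0.149, -0.989], [-1.0, -0.002, 0.002]]
ft_force: [-2.2, -1.1, 5.9]
width: 23.4
```

Emit:
move_arm(steps=[[[0,0,0,0,0,0],[0,0,0,0,0,0],[0,0,0,0,0,0],[0,0,0,0,0,0],[0,0,0,0,0,0],[0,0,0,0,0,0],[0,0,0,0,0,0],[0,0,0,0,0,0]]], claw=0.5)

```text
time_s: 10.4
eef_pos: [532.4, 31.5, 73.0]
tool_rot: [[-0.003, 0.989, -0.149], [-0.001, -0.149, -0.989], [-1.0, -0.002, 0.002]]
ft_force: [0.8, -0.5, -0.9]
width: 43.2
```

Emit:
move_arm(steps=[[[-0.05,0,0,0,0,0],[-0.1,0,0,0,0,0],[-0.2,0,0,0,0,0],[-0.35,0,0,0,0,0],[-0.5,0,0,0,0,0],[-0.7,0,0,0,0,0],[-0.9,0,0,0,0,0],[-1,0,0,0,0,0]]])

```text
time_s: 11.07
eef_pos: [533.6, 31.7, 176.5]
tool_rot: [[0.001, 0.989, -0.149], [-0.001, -0.149, -0.989], [-1.0, 0.001, 0.001]]
ft_force: [0.8, 0.2, 0.3]
width: 42.8
```

```bash
python3 -c "
from h import *
where();rel((421,44.7,176),81.6)"
```

```text
t 11.07 p [533.6  31.7 176.5] yaw -8.6 down [ 0.001 -0.001 -1.   ] F [0.8 0.2 0.3] Mo [ 0.01 -0.03 -0.01] w 42.8 q [  3.   8.  -8.  74.  -0. 102.]
rel [ 0.003 -1.133  0.039] [-1.002e+00  1.000e-03 -0.000e+00]
```

Emit:
move_arm(steps=[[[0,-0.1,0,-0.07,0,0],[0,-0.25,0,-0.14,0,0],[0,-0.4,0,-0.21,0,0],[0,-0.55,0,-0.28,0,0],[0,-0.7,0.01,-0.35,0,0],[0,-0.85,0.02,-0.42,0,0],[0,-0.95,0.03,-0.5,0,0],[0,-1,0.04,-0.5,0,0]]], claw=1)

```text
time_s: 11.73
eef_pos: [433.0, 42.7, 176.8]
tool_rot: [[0.002, 0.803, 0.597], [-0.001, 0.597, -0.803], [-1.0, 0.001, 0.002]]
ft_force: [-0.5, 0.5, -0.5]
width: -0.1
```

Emit:
move_arm(steps=[[[0,-0.05,0.05,-0.07,0,0],[0,-0.08,0.08,-0.14,0,0],[0,-0.1,0.1,-0.21,0,0],[0,-0.1,0.1,-0.28,0,0],[0,-0.1,0.1,-0.35,0,0],[0,-0.1,0.1,-0.42,0,0],[0,-0.1,0.1,-0.5,0,0],[0,-0.1,0.1,-0.5,0,0]]])

```text
time_s: 12.4
eef_pos: [431.3, 28.7, 177.1]
tool_rot: [[0.002, 0.146, 0.989], [-0.001, 0.989, -0.146], [-1.0, -0.001, 0.002]]
ft_force: [-0.0, 0.5, 0.4]
width: -0.4
```

```bash
python3 -c "
from h import *
where();rel((421,44.7,85),81.6)
s=snap('top');t=snap('side');P=cloud(t)
a=cv2.resize(s['color'][130:310,220:370],None,fx=3,fy=3);b=cv2.resize(t['color'][180:320,265:365],None,fx=3.2,fy=3.2)
o=np.zeros((600,800,3),np.uint8);o[:a.shape[0],:a.shape[1]]=a;o[:b.shape[0],460:460+b.shape[1]]=b;save(o,'s4')"
```

```text
t 12.4 p [431.3  28.7 177.1] yaw 81.6 down [ 0.002 -0.001 -1.   ] F [-0.   0.5  0.4] Mo [ 0.02  0.01 -0.06] w -0.4 q [  4.  -3. -19.  73.  -0.  12.]
rel [ 0.921  0.144 -0.127] [0.    0.001 0.   ]
```

View pics/s4.png

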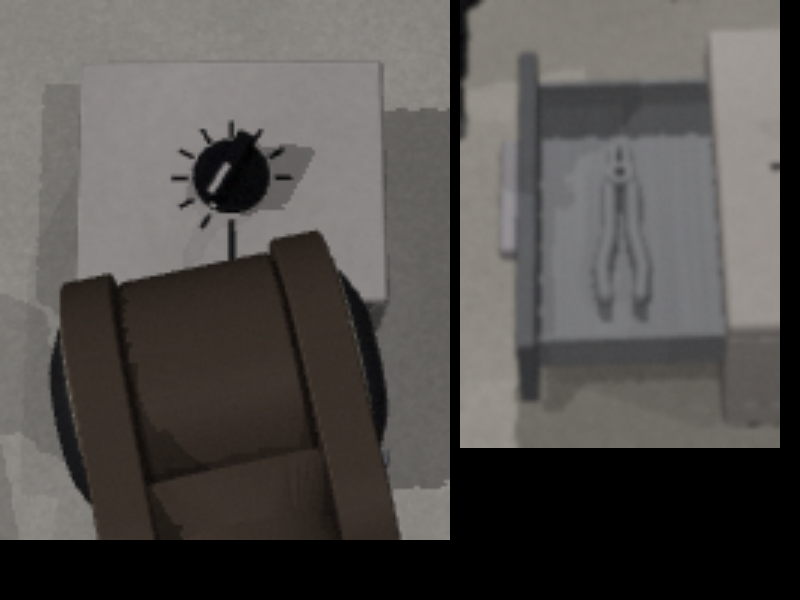

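The nippers lie flat in the drawer ((600..650, 150..315) in the right crop). I'll lower in front of the lip, then push.

Emit:
move_arm(steps=[[[0,0.1,-0.1,0,0,0],[0.1,0.14,-0.13,0,0,0],[0.25,0.14,-0.13,0,0,0],[0.4,0.14,-0.13,0,0,0],[0.55,0.14,-0.13,0,0,0],[0.7,0.14,-0.13,0,0,0],[0.85,0.14,-0.13,0,0,0],[0.91,0.14,-0.13,0,0,0]]])

```text
time_s: 13.17
eef_pos: [419.3, 44.4, 83.5]
tool_rot: [[-0.001, 0.154, 0.988], [-0.001, 0.988, -0.154], [-1.0, -0.002, -0.001]]
ft_force: [-0.3, 0.1, -0.8]
width: -0.1
```

Emit:
move_arm(steps=[[[0,0,0.03,0,0,0],[0,0,0.07,0,0,0],[0,0,0.11,0,0,0],[0,0,0.15,0,0,0],[0,0,0.2,0,0,0],[0,0,0.25,0,0,0],[0,0,0.3,0,0,0],[0,0,0.35,0,0,0]]])

```text
time_s: 13.83
eef_pos: [454.2, 39.0, 83.6]
tool_rot: [[-0.001, 0.154, 0.988], [-0.001, 0.988, -0.154], [-1.0, -0.001, -0.001]]
ft_force: [-2.2, 1.2, 2.2]
width: 0.1
```

Emit:
move_arm(steps=[[[0,0,0.06,0,0,0],[0,0,0.12,0,0,0],[0,0,0.18,0,0,0],[0,0,0.24,0,0,0],[0,0,0.3,0,0,0],[0,0,0.36,0,0,0],[0,0,0.43,0,0,0],[0,0,0.5,0,0,0]]])

```text
time_s: 14.5
eef_pos: [504.2, 31.3, 83.5]
tool_rot: [[-0.002, 0.153, 0.988], [-0.001, 0.988, -0.153], [-1.0, -0.001, -0.002]]
ft_force: [-1.3, 2.3, 1.2]
width: -0.4
```

```bash
python3 -c "
from h import *
where();rel((554.4,25,85),81.6)"
```

```text
t 14.5 p [504.2  31.3  83.5] yaw 81.2 down [-0.002 -0.001 -1.   ] F [-1.3  2.3  1.2] Mo [0.4  0.4  0.04] w -0.4 q [  4.   8. -21.  62.  -0.  12.]
rel [-0.016  0.014  0.506] [-0.005 -0.001  0.001]
```

Pushing at about 2 N; 50 mm to go.

Emit:
move_arm(steps=[[[0,0,0.06,0,0,0],[0,0,0.12,0,0,0],[0,0,0.18,0,0,0],[0,0,0.24,0,0,0],[0,0,0.3,0,0,0],[0,0,0.35,0,0,0],[0,0,0.4,0,0,0],[0,0,0.43,0,0,0]]])

```text
time_s: 15.17
eef_pos: [547.3, 24.6, 83.3]
tool_rot: [[-0.002, 0.154, 0.988], [-0.001, 0.988, -0.154], [-1.0, -0.001, -0.001]]
ft_force: [-1.3, 1.3, 1.2]
width: 0.0
```

Emit:
move_arm(steps=[[[0,0,0.01,0,0,0],[0,0,0.02,0,0,0],[0,0,0.03,0,0,0],[0,0,0.04,0,0,0],[0,0,0.05,0,0,0],[0,0,0.06,0,0,0],[0,0,0.065,0,0,0],[0,0,0.07,0,0,0]]])

```text
time_s: 15.83
eef_pos: [554.2, 23.5, 83.3]
tool_rot: [[-0.002, 0.154, 0.988], [-0.001, 0.988, -0.154], [-1.0, -0.001, -0.001]]
ft_force: [-2.5, 1.3, 0.4]
width: 0.0
```

Emit:
move_arm(steps=[[[0,0,0.005,0,0,0],[0,0,0.01,0,0,0],[0,0,0.015,0,0,0],[0,0,0.02,0,0,0],[0,0,0.025,0,0,0],[0,0,0.03,0,0,0],[0,0,0.03,0,0,0],[0,0,0.03,0,0,0]]])

```text
time_s: 16.5
eef_pos: [556.7, 23.1, 83.2]
tool_rot: [[-0.002, 0.153, 0.988], [-0.001, 0.988, -0.153], [-1.0, -0.001, -0.002]]
ft_force: [-5.3, 2.3, 2.4]
width: -0.1
```

Emit:
move_arm(steps=[[[0,0,0.005,0,0,0],[0,0,0.01,0,0,0],[0,0,0.015,0,0,0],[0,0,0.02,0,0,0],[0,0,0.02,0,0,0],[0,0,0.02,0,0,0],[0,0,0.02,0,0,0],[0,0,0.02,0,0,0]]])

```text
time_s: 17.17
eef_pos: [556.7, 23.1, 83.2]
tool_rot: [[-0.006, 0.153, 0.988], [-0.0, 0.988, -0.153], [-1.0, -0.001, -0.006]]
ft_force: [-10.1, 2.6, 5.9]
width: 0.3
```

The drawer is at its stop: 12 N with no further motion. I'll back off, rise and check.

Emit:
move_arm(steps=[[[0,0,-0.1,0,0,0],[0,0,-0.25,0,0,0],[0,0,-0.35,0,0,0],[-0.15,0,-0.4,0,0,0],[-0.35,0,-0.4,0,0,0],[-0.6,0,-0.4,0,0,0],[-0.8,0,-0.4,0,0,0],[-1,0,-0.4,0,0,0]]])

```text
time_s: 17.83
eef_pos: [518.0, 29.0, 185.0]
tool_rot: [[-0.004, 0.153, 0.988], [-0.001, 0.988, -0.153], [-1.0, -0.001, -0.003]]
ft_force: [0.1, -0.4, 0.3]
width: -0.1
```

Emit:
move_arm(steps=[[[0,0,-0.15,0,0,0],[0,0,-0.3,0,0,0],[0,0,-0.45,0,0,0],[0,0,-0.6,0,0,0],[0,0,-0.75,0,0,0],[0,0,-0.9,0,0,0],[0,0,-1,0,0,0],[0,0,-1,0,0,0]]], claw=0.4)

```text
time_s: 18.5
eef_pos: [417.9, 44.4, 185.8]
tool_rot: [[-0.003, 0.153, 0.988], [-0.001, 0.988, -0.153], [-1.0, -0.001, -0.002]]
ft_force: [-0.2, -0.6, 0.1]
width: 51.3
```

```bash
python3 - <<'E'
from h import *
where()
s=snap('top');t=snap('side')
a=cv2.resize(s['color'][140:300,235:360],None,fx=3.6,fy=3.6,interpolation=cv2.INTER_CUBIC);b=cv2.resize(t['color'][180:310,300:460],None,fx=2.1,fy=2.1)
o=np.zeros((600,800,3),np.uint8);o[:a.shape[0],:a.shape[1]]=a;o[:b.shape[0],460:460+b.shape[1]]=b;save(o,'s5')
for q,nm,(r0,r1,c0,c1) in((s,'top',(165,220,270,325)),(t,'side',(205,260,355,430))):
    C=q['color'].astype(int).sum(2); m=np.zeros(C.shape,np.uint8); m[r0:r1,c0:c1]=(C<120)[r0:r1,c0:c1]
    n,l,st,ct=cv2.connectedComponentsWithStats(m,connectivity=4); 
    for k in range(1,n):
        if st[k,4]>=4: print(nm,st[k].tolist(),plane(q,*ct[k],120)[:2].round(1))
E
```

```text
t 18.5 p [417.9  44.4 185.8] yaw 81.2 down [-0.003 -0.001 -1.   ] F [-0.2 -0.6  0.1] Mo [-0.02 -0.01 -0.01] w 51.3 q [  6.  -4. -19.  75.  -0.  15.]
top [297, 171, 1, 4, 4] [729.1  -1. ]
top [284, 174, 26, 27, 463] [691.6   3.5]
top [311, 180, 3, 2, 4] [704.1 -33.1]
top [278, 189, 4, 1, 4] [694.6  45.3]
top [312, 189, 5, 1, 5] [682.5 -34.5]
top [297, 204, 1, 12, 12] [639.   11.9]
top [296, 216, 17, 4, 43] [615.9  -4.3]
side [382, 215, 28, 26, 557] [691.7  10.8]
```

View pics/s5.png

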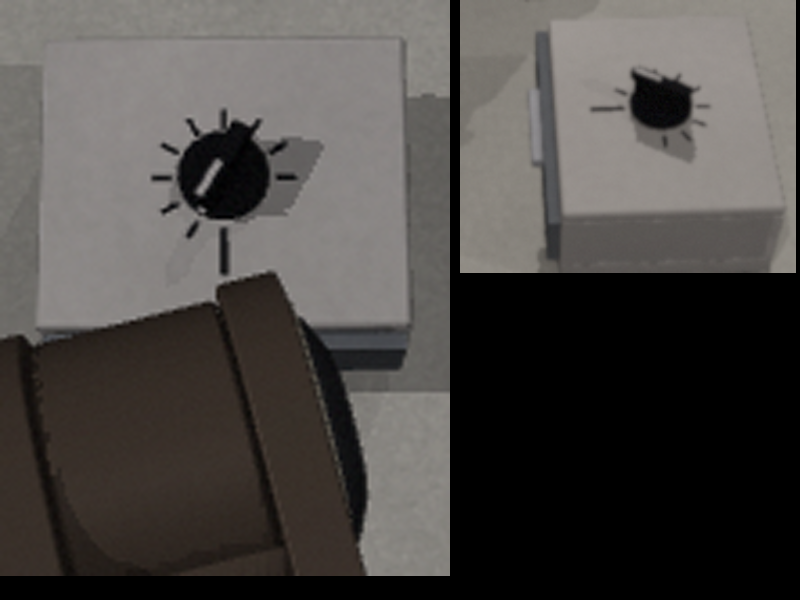

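The drawer front is flush and the pointer still sits at the first short mark. The dial centre from marks 3 and 9 is (688, 5.4). Moving over the dial.

```bash
python3 -c "
from h import *
rel((688,5.4,185),51.4)"
```

```text
rel [2.000e-03 2.700e-02 2.712e+00] [ 0.331 -0.001  0.001]
```

Emit:
move_arm(steps=[[[0,0,0.12,0,0,0],[0,0,0.25,0,0,0],[0,0,0.4,0,0,0],[0,0,0.55,0,0,0],[0,0,0.7,0,0,0],[0,0,0.85,0,0,0],[0,0,0.95,0,0,0],[0,0,1,0,0,0]]], claw=0.4)

```text
time_s: 19.27
eef_pos: [520.8, 28.5, 184.6]
tool_rot: [[-0.002, 0.154, 0.988], [-0.001, 0.988, -0.154], [-1.0, -0.001, -0.002]]
ft_force: [-0.4, 0.3, 0.7]
width: 51.3
```

Emit:
move_arm(steps=[[[0,0,0.12,0,0,0],[0,0,0.25,0,0,0],[0,0,0.4,0,0,0],[0,0,0.55,0,0,0],[0,0,0.7,0,0,0],[0,0,0.85,0,0,0],[0,0,0.95,0,0,0],[0,0,1,0,0,0]]])

```text
time_s: 19.93
eef_pos: [621.0, 12.7, 183.6]
tool_rot: [[-0.003, 0.154, 0.988], [-0.001, 0.988, -0.154], [-1.0, -0.002, -0.003]]
ft_force: [-0.7, -0.5, -0.9]
width: 51.1
```

```bash
python3 -c "
from h import *
where();rel((688,5.4,185),51.4)"
```

```text
t 19.93 p [621.   12.7 183.6] yaw 81.1 down [-0.003 -0.001 -1.   ] F [-0.7 -0.5 -0.9] Mo [-0.02 -0.02 -0.02] w 51.1 q [ 1. 18.  5. 77. -0. 10.]
rel [-0.016  0.031  0.674] [ 0.33  -0.001  0.001]
```

Emit:
move_arm(steps=[[[-0.01,0.01,0.12,0.07,0,0],[-0.015,0.02,0.25,0.14,0,0],[-0.015,0.03,0.38,0.21,0,0],[-0.015,0.03,0.5,0.27,0,0],[-0.015,0.03,0.6,0.33,0,0],[-0.015,0.03,0.67,0.33,0,0],[-0.015,0.03,0.675,0.33,0,0],[-0.015,0.03,0.675,0.33,0,0]]])

```text
time_s: 20.6
eef_pos: [688.1, 5.3, 184.5]
tool_rot: [[-0.004, 0.622, 0.783], [-0.001, 0.783, -0.622], [-1.0, -0.003, -0.002]]
ft_force: [-0.1, 0.4, -0.1]
width: 51.2
```

```bash
python3 -c "
from h import *
where();rel((688,5.4,135),51.4)"
```

```text
t 20.6 p [688.1   5.3 184.5] yaw 51.6 down [-0.004 -0.001 -1.   ] F [-0.1  0.4 -0.1] Mo [ 0.02 -0.04 -0.03] w 51.2 q [ 0. 26. 17. 81. -0. 39.]
rel [ 0.495  0.002 -0.   ] [ 0.002 -0.001  0.002]
```

Emit:
move_arm(steps=[[[0.06,0,0,0,0,0],[0.13,0,0,0,0,0],[0.2,0,0,0,0,0],[0.27,0,0,0,0,0],[0.34,0,0,0,0,0],[0.41,0,0,0,0,0],[0.46,0,0,0,0,0],[0.49,0,0,0,0,0]]])

```text
time_s: 21.27
eef_pos: [687.5, 5.2, 134.3]
tool_rot: [[-0.005, 0.622, 0.783], [-0.001, 0.783, -0.622], [-1.0, -0.004, -0.003]]
ft_force: [0.2, 0.0, -0.2]
width: 50.9
```

Emit:
move_arm(steps=[[[0,0,0,0,0,0],[0,0,0,0,0,0],[0,0,0,0,0,0],[0,0,0,0,0,0],[0,0,0,0,0,0],[0,0,0,0,0,0],[0,0,0,0,0,0],[0,0,0,0,0,0]]], claw=1, force=50)

```text
time_s: 21.93
eef_pos: [688.7, 6.6, 134.9]
tool_rot: [[-0.002, 0.621, 0.784], [0.001, 0.784, -0.621], [-1.0, -0.001, -0.003]]
ft_force: [3.1, 4.0, -2.9]
width: 12.8
```

```bash
python3 -c "
from h import *
where()"
```

```text
t 21.93 p [688.7   6.6 134.9] yaw 51.6 down [-0.002  0.001 -1.   ] F [ 3.1  4.  -2.9] Mo [ 0.73 -0.58  0.01] w 12.8 q [ 1. 26. 11. 75.  0. 39.]
```

Gripped (12.8 mm). Now turn clockwise by 120° in total.

Emit:
move_arm(steps=[[[0,0,0,0.06,0,0],[0,0,0,0.12,0,0],[0,0,0,0.18,0,0],[0,0,0,0.24,0,0],[0,0,0,0.3,0,0],[0,0,0,0.36,0,0],[0,0,0,0.4,0,0],[0,0,0,0.4,0,0]]])

```text
time_s: 22.6
eef_pos: [689.1, 7.1, 134.9]
tool_rot: [[-0.002, 0.963, 0.268], [0.002, 0.268, -0.963], [-1.0, -0.001, -0.002]]
ft_force: [2.1, 1.7, -2.0]
width: 13.1
```

Emit:
move_arm(steps=[[[0,0,0,0.06,0,0],[0,0,0,0.12,0,0],[0,0,0,0.18,0,0],[0,0,0,0.24,0,0],[0,0,0,0.3,0,0],[0,0,0,0.36,0,0],[0,0,0,0.42,0,0],[0,0,0,0.45,0,0]]])

```text
time_s: 23.27
eef_pos: [689.8, 7.2, 134.9]
tool_rot: [[-0.0, 0.906, -0.424], [0.002, -0.424, -0.906], [-1.0, -0.001, -0.002]]
ft_force: [4.6, 0.6, -3.8]
width: 12.9
```

```bash
python3 -c "
from h import *
where();rel((688.7,6.0,134.9),-68.6)"
```

```text
t 23.27 p [689.8   7.2 134.9] yaw -25.1 down [-0.     0.002 -1.   ] F [ 4.6  0.6 -3.8] Mo [ 0.25 -0.53  0.02] w 12.9 q [  1.  26.  11.  75.   0. 116.]
rel [ 0.    -0.005  0.016] [ 0.484 -0.001  0.001]
```

Emit:
move_arm(steps=[[[0,0,0,0.07,0,0],[0,0,0,0.14,0,0],[0,0,0,0.21,0,0],[0,0,0,0.28,0,0],[0,0,0,0.35,0,0],[0,0,0,0.42,0,0],[0,0,0,0.485,0,0],[0,0,0,0.485,0,0]]])

```text
time_s: 23.93
eef_pos: [690.5, 6.8, 134.9]
tool_rot: [[0.001, 0.362, -0.932], [0.002, -0.932, -0.362], [-1.0, -0.001, -0.001]]
ft_force: [3.7, -2.6, -3.7]
width: 12.8
```

```bash
python3 -c "
from h import *
where()
s=snap('side'); print(s['color'].shape)"
```

```text
t 23.93 p [690.5   6.8 134.9] yaw -68.8 down [ 0.001  0.002 -1.   ] F [ 3.7 -2.6 -3.7] Mo [-0.07 -0.73  0.03] w 12.8 q [  1.  26.  11.  75.   0. 159.]
(480, 640, 3)
```

Release, rise and retreat toward the robot.

Emit:
move_arm(steps=[[[0,0,0,0,0,0],[0,0,0,0,0,0],[0,0,0,0,0,0],[0,0,0,0,0,0],[0,0,0,0,0,0],[0,0,0,0,0,0],[0,0,0,0,0,0],[0,0,0,0,0,0]]], claw=0.3)

```text
time_s: 24.65
eef_pos: [690.4, 6.8, 134.9]
tool_rot: [[0.0, 0.366, -0.931], [0.002, -0.931, -0.366], [-1.0, -0.002, -0.001]]
ft_force: [0.5, -0.5, -0.2]
width: 59.6
```

Emit:
move_arm(steps=[[[-0.08,0,0,0,0,0],[-0.16,0,0,0,0,0],[-0.25,0,0,0,0,0],[-0.35,0,0,0,0,0],[-0.5,0,0,0,0,0],[-0.65,0,0,0,0,0],[-0.8,0,0,0,0,0],[-0.9,0,0,0,0,0]]])

```text
time_s: 25.32
eef_pos: [690.8, 6.7, 228.0]
tool_rot: [[0.003, 0.366, -0.931], [0.002, -0.931, -0.366], [-1.0, -0.0, -0.004]]
ft_force: [-0.4, 0.2, -0.2]
width: 59.4
```

Emit:
move_arm(steps=[[[0,-0.05,0.12,0,0,0],[0,-0.1,0.25,0,0,0],[0,-0.15,0.4,0,0,0],[0,-0.2,0.55,0,0,0],[0,-0.25,0.7,0,0,0],[0,-0.3,0.85,0,0,0],[0,-0.35,0.95,0,0,0],[0,-0.35,1,0,0,0]]])

```text
time_s: 25.98
eef_pos: [583.9, 2.8, 229.5]
tool_rot: [[0.005, 0.366, -0.93], [0.002, -0.93, -0.366], [-1.0, 0.0, -0.006]]
ft_force: [0.8, -0.1, 1.1]
width: 59.8
```

Emit:
move_arm(steps=[[[0,-0.05,0.12,0,0,0],[0,-0.1,0.25,0,0,0],[0,-0.15,0.4,0,0,0],[0,-0.2,0.55,0,0,0],[0,-0.25,0.7,0,0,0],[0,-0.3,0.85,0,0,0],[0,-0.35,0.95,0,0,0],[0,-0.35,1,0,0,0]]])

```text
time_s: 26.65
eef_pos: [477.3, -1.2, 229.9]
tool_rot: [[0.006, 0.367, -0.93], [0.002, -0.93, -0.367], [-1.0, 0.0, -0.007]]
ft_force: [0.5, 0.5, -0.2]
width: 60.0
```

Emit:
move_arm(steps=[[[0,-0.05,0.12,0,0,0],[0,-0.1,0.25,0,0,0],[0,-0.15,0.4,0,0,0],[0,-0.2,0.55,0,0,0],[0,-0.25,0.7,0,0,0],[0,-0.3,0.85,0,0,0],[0,-0.35,0.95,0,0,0],[0,-0.35,1,0,0,0]]])

```text
time_s: 27.32
eef_pos: [370.8, -5.1, 229.7]
tool_rot: [[0.007, 0.367, -0.93], [0.002, -0.93, -0.367], [-1.0, 0.0, -0.007]]
ft_force: [0.3, -0.5, -0.6]
width: 59.8
```

```bash
python3 - <<'E'
from h import *
where()
s=snap('top');t=snap('side')
a=cv2.resize(s['color'][140:300,235:360],None,fx=3.6,fy=3.6,interpolation=cv2.INTER_CUBIC);b=cv2.resize(t['color'][180:310,300:460],None,fx=2.1,fy=2.1);c=cv2.resize(s['color'][150:390,:],(336,126))
o=np.zeros((600,800,3),np.uint8);o[:a.shape[0],:a.shape[1]]=a;o[:b.shape[0],460:460+b.shape[1]]=b;o[300:426,460:796]=c;save(o,'s6')
P=cloud(s);z=P[...,2]
m=(z>97)&(z<110); m[:225]=0;m[300:]=0;m[:,:230]=0;m[:,360:]=0
r=np.radians(-8.5); X=(P[m][:,:2]-[687.5,5.4])@[np.cos(r),np.sin(r)]; print('front x',np.percentile(X,[1,5,50,95]).round(1),m.sum())
P=cloud(t);z=P[...,2]; m=(z>85)&(z<108); m[:170]=0;m[320:]=0;m[:,:290]=0;m[:,:350]&=True;m[:,352:]=0; X=(P[m][:,:2]-[687.5,5.4])@[np.cos(r),np.sin(r)]; print('side front x',np.percentile(X,[1,5,50,95]).round(1),m.sum())
E
```

```text
t 27.32 p [370.8  -5.1 229.7] yaw -68.5 down [ 0.007  0.002 -1.   ] F [ 0.3 -0.5 -0.6] Mo [ 0.03 -0.01  0.01] w 59.8 q [ -1. -10. -19.  80.   0. 158.]
front x [-121.6 -119.9 -108.2  -99.3] 749
side front x [-119.6 -117.8 -105.2  -97.1] 842
```

View pics/s6.png

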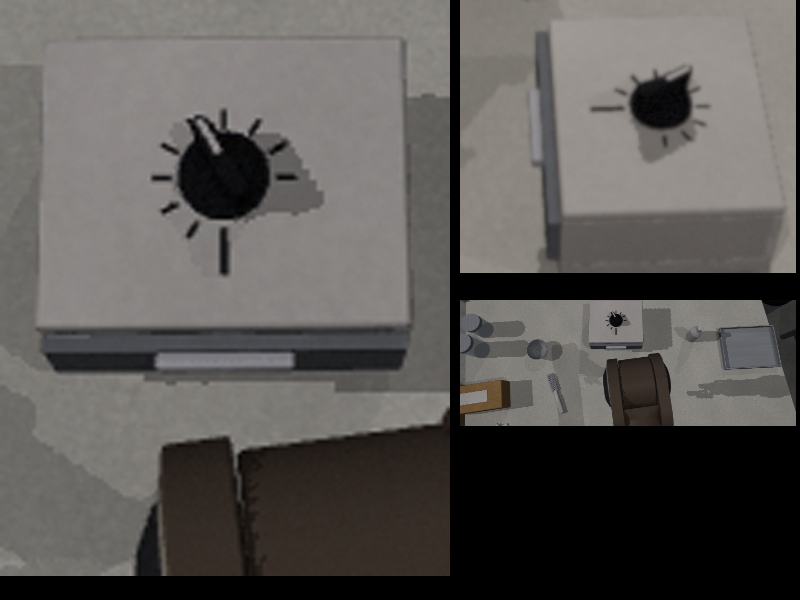

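The pointer tip at (200,120) covers the fifth short mark; marks 4 (168,148) and 6 (222,115) are both visible. The lip edge is about 122 mm in front of the origin (123 expected when shut). The bottle, dish and file look unmoved.

```bash
python3 -c "
from h import *
print(bot.sign_off())"
```

```text
the job is handed in; nothing more can be done
None
```

The job is done and handed in at about 27 s of robot time, in the order asked.

- **Nippers:** I set them down on the drawer floor in contact, at about 6 N, before opening the fingers. A picture afterwards showed them lying flat.
- **Drawer:** I pushed it until it stopped, with no further movement at about 12 N. At the end its lip measured about 122 mm (top camera) and 120 mm (side camera) in front of the steriliser's origin, against 123 mm when shut. Both are consistent with shut, allowing for the camera calibration and depth noise.
- **Timer:** The dial started on click one, and I turned it 120° clockwise. After release the pointer covers the fifth short mark, with marks 4 and 6 visible on either side.
- **Other objects:** The foot file, bottle and dish look unmoved in the last picture, judged by eye and not measured. The arm is clear of everything.

Two readings were slightly off. The grip on the nippers read 23.6 mm, where 26 was expected, though the hold stayed firm. The dial's centre was about 2 mm from my camera estimate, and the grip took that up.

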